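# Clamp a turned fitting and hold the loupe at its focus mark

## Task

First swing the toggle clamp's handle over centre, so that its rubber pad presses the turned steel fitting down in its nest. Then take the loupe from its stand by the handle and hold it level over the fitting, at rest, with the lens centred above the fitting's boss and the mid-thickness of the lens ring at the height of the pointer's tip on the pillar. Finish while still holding it there, touching nothing else with it, the clamp still closed on the fitting; leave the pointer, the bottle, the jar and the wrench where they are.

Things in the scene. Friction and masses are not known exactly. Their poses are not given: they have to be found in the camera images.
- fixture: Fixed inspection fixture; origin on the bench under the nest's centre, z up. Aluminium base x -55 to 145, y -90 to 50, 12 mm thick; nest ring (inner dia. 51, outer 65, top at z 18) round the origin; clamp bracket at x 73 to 123, |y| under 25, up to z 54; pillar at (-37, -54). Nothing tall on the +y side. Local +y points to the robot within 0.45 rad, +x (clamp) to the robot's left.
- clamp (a joint): Toggle clamp hinge, rad: 0 = open (start; handle leaning 0.45 from upright away from the nest, arm raised), about 0.75 = closed (handle leaning 0.3 over towards the nest, pad on the flange), stop 0.83. Bistable spring, 0.25 N m at either end: snaps shut from 0.3 to 0.4 on within 0.5 s and presses with about 4 N. Push the handle's back to fixture -x along its arc, 4 to 8 N.
- clamp_grip (a point): Centre of the free end of the clamp's handle, 85 mm from the hinge axis, which is parallel to fixture y at fixture x 88, z 42 mm. The handle's outer 53 mm is a black rubber grip of diameter 18. Open it lies at fixture (125, 0, 118) mm, closed at about (63, 0, 123) mm.
- clamp_pad: Black rubber pad, diameter 10, 7 mm long, at the end of the steel clamp arm, 70 mm from the hinge; origin at the centre of its pressing face. Closed, it stands on the flange 18 mm from the nest centre (towards fixture +x), face at z 24.
- part: Turned steel fitting, 150 g, loose in the nest on the base plate: flange of diameter 48, 12 mm thick, with a central boss of diameter 14 rising to 24 mm. Origin at the centre of its underside (12 mm above the bench).
- part_top (a point): Centre of the boss's top face, 36 mm above the bench when in the nest; the lens must be centred above it.
- focus_pointer (a joint): Height setting of the pointer collar on the pillar, m: pointer height above the bench = 0.085 + this value (0 to 0.05 at the start). Held by friction; leave it. The steel pillar has diameter 10, its top is 167 mm above the bench.
- focus_tip (a point): Tip of the steel pointer (4 mm thick, at mid-thickness) that points from the pillar towards the nest axis, ending 40 mm short of it. Its height is the focal height for the middle of the lens ring. The black collar that carries it is 24 mm across and 14 mm high, its mid-height level with the pointer, with a small thumb screw on the far side.
- loupe: Hand loupe, about 80 g, lying on its stand: black ring of outer diameter 60 and 14 mm thick with a clear lens, on a straight black handle of 14 x 14 mm section along local -x (local x -42 to -138; a thinner steel neck between). Origin: underside of the lens ring at the lens centre; z up, normal to the lens.
- lens_center (a point): Lens centre, at the mid-thickness of the ring, 7 mm above the loupe's underside.
- loupe_grip (a point): Good point to grip: middle of the handle's section, at the loupe's local x = -75 mm, z = 7 mm; close the fingers sideways (local y). On the stand there is free room of 84 mm under and beside the handle here.
- loupe_stand: Fixed white plastic stand; origin on the bench under the lens centre, handle along local -x. Base plate 190 x 60 x 6 mm; a block under the ring (x -31 to +35) and one under the handle's end (x -117 to -139), both 30 mm high; the latter has lips 6 mm higher at either side of the handle. The loupe's underside rests at z 30.
- amber_bottle: Bystander: amber glass bottle, diameter 60, 120 mm high; origin under its centre.
- jar: Bystander: white plastic jar, diameter 54, 55 mm high; origin under its centre.
- wrench: Bystander: steel wrench, 150 mm long, lying flat along its local x, roughly across the robot's front; origin under its middle.
Mind the look-alikes: they are no part of the job. What is shaped like the loupe but brown or pink is not meant.

How it is judged:
By the outcome, as a careful person would: the job done as asked, in the order asked, and still so for the second after the job is handed in, while the arm keeps its last pose, push and grip.
It also fails if it takes over 58 s, if anything falls off the work surface, if the arm or the gripper's body presses on something with over 40 N, if the wrist force passes 120 N, or if a joint passes its speed limit or range.

## Robot

A 6-joint arm with a two-finger parallel gripper is mounted at the origin on the work surface. World frame = base frame: x ahead of the robot, y to its left, z up, the work surface at z = 0. Lengths are in m, angles in rad, forces in N, time in s.
With the tool pointing down it reaches from about 0.3 to 0.775 m from the base axis. Payload 14.6 kg.
Tool frame: the origin (TCP) lies midway between the tips of the shut fingers; the grasp point (between the pads) lies manip.pinch_z behind it (manip.pinch_z is the distance from the TCP to the grasp point, in m); y points along the fingers, x is the direction in which the jaws open and shut, and the axes are right-handed (so a half turn about y gives the same grasp; the last joint's range is limited). The gripper opens to 94 mm and grips with 3 to 60 N. Pads are 16 mm wide; open, the fingers measure 119 mm over their backs; the gripper's body (75 mm by 177 mm) begins 78 mm behind the grasp point.
Start: joints at [1.231, 0.3, 1.521, -0, 1.321, -0.067], TCP at [0.148, 0.53, 0.205] pointing down, gripper open.
Joint ranges: [-3.03, 3.03], [-0.79, 2.21], [0.23, 2.52], [-1.04, 4.18], [0, 3.07], [-2.55, 2.55]. Speed limits (rad/s): [2.22, 2.22, 2.57, 3.14, 3.14, 3.14].

## Interface

Orientations are given as a rotation vector (axis times angle).
In Python, from bench import manip gives the robot as it stands.
- The arm moves only by the tool drive_tool, never from a script. Its argument "rows" is a list of rows, each a list of 7 numbers: the shift along the world's x, y, z in m, then the turn, a rotation vector about the world's x, y, z in degrees, then the closure, from 0 (fully open) to 1 (shut). In form: [[tx, ty, tz, ax, ay, az, grip], ...]. A call has 1 to 12 rows; each row shifts and turns the commanded pose from where the row before left it; what a row does not reach is not made up. A row lasts 1/10 s, in which the tool goes at most 50 mm and 8.59 degrees, less where a joint would pass 70% of its speed; a pose out of reach is approached as far as the arm can. A call is refused whole if a number of a shift passes 0.05 or a number of a turn 8.59, either way. A call with a gripper value outside its range is refused whole. The fingers move at their own pace and stop on an object; "squeeze" is the grip in N (left out, the last holds). Time passes only in rows, so rows that do not move let the fingers close. It gives the time, the measured TCP pose, the force and the opening at its end, in the units of the state.
- manip.get_state(): the state, without advancing time (a new reading comes with each control period).
- manip.get_image(name): name is "scene" or "top" or "wrist"; returns (picture, depth): 400x640x3 uint8, red, green, blue; 400x640 float32, m along the optical axis (not along the pixel's ray), 0 where there is no reading.
- manip.camera_info(name): a dict with "fx", "fy", "cx", "cy" (pixels), "R" (3x3) and "t" (3): a world point X has camera coordinates R X + t. Camera axes: x right, y down, z forward; pixel columns grow to the right and rows downward; lengths in m; the calibration is good to about 2 mm. A picture is of the moment at which its call begins: read the wrist's pose just before it. camera_info takes no time and is no camera call; for the wrist camera it gives the pose at the moment of the call.
- manip.close_job(): hands the job in, once; it reports no verdict.
The state is a dict: "clock": time; "joints": joint angles; "dq": joint speeds; "tau": joint torques, N m; "ee_pos": TCP position; "orientation": TCP orientation; "wrist_force": force on the tool from outside, world axes, zero at the start; "ft_torque": the same for the moment, N m; "opening": finger opening in m.
Only numpy, scipy, OpenCV 4.12 (cv2) and the standard library are available. Lean on these libraries where they do the work, as an engineer would, in place of code of your own. Each camera call takes 0.05 s, during which the arm holds its last target. There are 200 camera calls.

## Working session

There is one attempt and no reset: what is moved stays moved. The work goes in short steps, Python scripts to look and compute and a tool call to move; the robot and the scene stay as the last step left them, time stands still between calls to the robot, and variables do not carry over. Pictures are saved under pics/ and viewed, about 8 in all and at most 12, crops included, and the job is handed in when it is done.

Besides the shell and the picture viewer there is one more tool, called after "Call:" in YAML: its name, and indented under it one key for each argument. drive_tool: Moves the arm, as the interface text tells. Its arguments: {"type":"object","properties":{"rows":{"type":"array","items":{"type":"array","items":{"type":"number"}}},"squeeze":{"type":"number"}},"required":["rows"]}

```bash
ls; mkdir -p pics; cat > h.py <<'E'
import numpy as np, cv2
from bench import manip
def shot(n,save=None):
    ci=manip.camera_info(n); im,d=manip.get_image(n)
    if save: cv2.imwrite('pics/'+save,im[:,:,::-1])
    np.savez('pics/'+n+'.npz',im=im,d=d,**{k:np.array(ci[k]) for k in ci if k in('fx','fy','cx','cy','R','t')})
    return im,d,ci
def load(n):
    z=np.load('pics/'+n+'.npz'); return z['im'],z['d'],z
def cloud(d,ci):
    v,u=np.mgrid[:d.shape[0],:d.shape[1]]
    P=np.stack([(u-ci['cx'])/ci['fx']*d,(v-ci['cy'])/ci['fy']*d,d],-1)
    return (P-np.array(ci['t']))@np.array(ci['R'])
def ray(ci,u,v,z):
    R=np.array(ci['R']);t=np.array(ci['t'])
    c=-R.T@t; r=R.T@np.array([(u-ci['cx'])/ci['fx'],(v-ci['cy'])/ci['fy'],1]); return c+r*(z-c[2])/r[2]
def proj(ci,X):
    p=np.array(ci['R'])@np.array(X)+np.array(ci['t']); return p[0]/p[2]*ci['fx']+ci['cx'],p[1]/p[2]*ci['fy']+ci['cy']
E
python3 - <<'E'
from h import *
a=shot('top','top0.png');b=shot('scene','scene0.png')
print(manip.pinch_z,manip.get_state())
for c in(a,b): print(c[2])
E
```

```text
pics
0.0188 {'clock': 0.1, 'joints': array([ 1.23140218e+00,  3.00389230e-01,  1.52152596e+00,  2.68624902e-05,
        1.32072926e+00, -6.66222246e-02]), 'dq': array([-0.00023243,  0.00069348, -0.00229829, -0.00103871,  0.00035815,
        0.00042217]), 'tau': array([-2.20247862e-04, -5.32645261e+01, -3.53285587e+01,  7.09613808e-02,
        2.35044491e-02, -3.09613677e-05]), 'ee_pos': array([0.14809673, 0.52943055, 0.20495456]), 'orientation': array([-1.32654788, -1.00527998,  1.00676593]), 'wrist_force': array([-0.08306173,  0.54600434,  0.45838297]), 'ft_torque': array([-0.08768365,  0.01620676,  0.0102426 ]), 'opening': 0.09402237551027308}
{'fx': 364.5348828720777, 'fy': 364.5348828720777, 'cx': 318.04739228823695, 'cy': 194.09189223224553, 'R': array([[-0.00402663, -0.99987293, -0.01542456],
       [-0.99879824,  0.00477478, -0.04877783],
       [ 0.04884528,  0.01520962, -0.99869055]]), 't': array([-0.07246928,  0.58188044,  1.01965938])}
{'fx': 407.09707629271435, 'fy': 407.09707629271435, 'cx': 313.75331142618796, 'cy': 201.20039961754227, 'R': array([[ 0.17230537,  0.9850421 , -0.00171134],
       [ 0.84193623, -0.14817441, -0.51883305],
       [-0.51132597,  0.08795688, -0.85487388]]), 't': array([-0.02723997, -0.4430843 ,  1.55315669])}
```

View pics/top0.png

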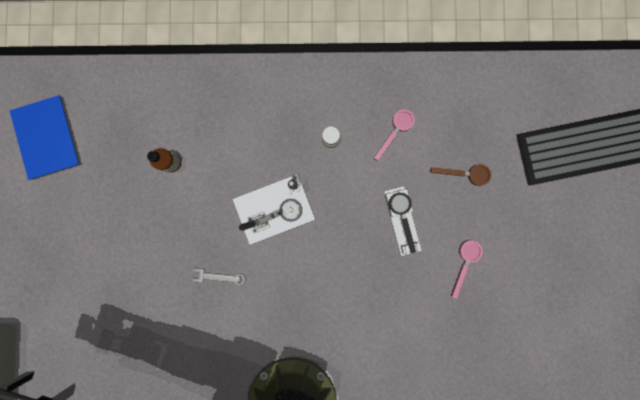

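View pics/scene0.png

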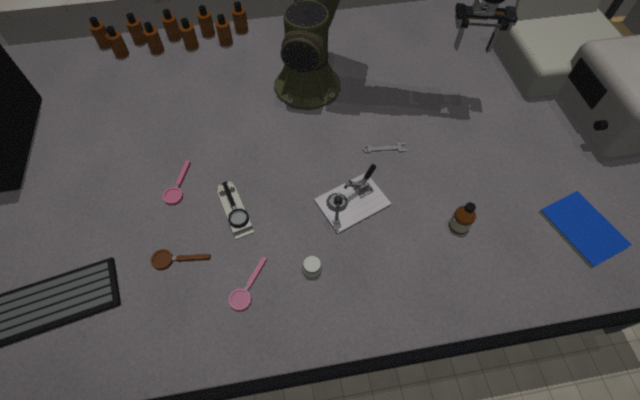

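```bash
python3 - <<'E'
from h import *
from scipy.spatial.transform import Rotation as Ro
print(Ro.from_rotvec(manip.get_state()['orientation']).as_matrix().round(3))
E
```

```text
[[ 0.269 -0.    -0.963]
 [ 0.963 -0.001  0.269]
 [-0.001 -1.     0.   ]]
```

```bash
python3 - <<'E'
from h import *
im,d,ci=load('top')
P=cloud(d,ci)
hsv=cv2.cvtColor(im,cv2.COLOR_RGB2HSV)
# white base
m=((hsv[...,2]>165)&(hsv[...,1]<50)).astype(np.uint8)
m=cv2.morphologyEx(m,cv2.MORPH_CLOSE,np.ones((5,5)))
n,l,s,c=cv2.connectedComponentsWithStats(m)
for i in range(1,n):
    if s[i,4]>80 and s[i,1]>70:
        cn,_=cv2.findContours((l==i).astype(np.uint8),0,1); r=cv2.minAreaRect(cn[0]); b=cv2.boxPoints(r)
        print(s[i],r, [ray(ci,*q,0.012)[:2].round(4) for q in b])
# depth heights near fixture/loupe
def hi(u0,u1,v0,v1,z0,z1):
    Q=P[v0:v1,u0:u1].reshape(-1,3);k=(Q[:,2]>z0)&(Q[:,2]<z1);return Q[k]
Q=hi(230,318,172,248,.06,.2)
print(Q.round(3)[:60], len(Q))
crop=np.hstack([cv2.resize(im[165:255,225:325],(400,360),interpolation=cv2.INTER_CUBIC),cv2.resize(im[175:265,360:460],(400,360),interpolation=cv2.INTER_CUBIC)])
cv2.imwrite('pics/crop0.png',crop[:,:,::-1])
E
```

```text
[322 126  18  17 227] ((330.7500305175781, 134.25001525878906), (15.55634880065918, 16.26345443725586), 45.0) [array([ 0.7524, -0.0799]), array([ 0.7854, -0.1129]), array([ 0.7533, -0.1442]), array([ 0.7204, -0.1111])]
[ 233  177   82   68 2905] ((273.2010498046875, 208.92266845703125), (48.96474075317383, 70.21630859375), 68.96248626708984) [array([0.5697, 0.1711]), array([ 0.6408, -0.0158]), array([ 0.5106, -0.0654]), array([0.4402, 0.1202])]
[385 187  36  69 895] ((403.3824157714844, 220.5294189453125), (66.69729614257812, 22.313276290893555), 75.96376037597656) [array([ 0.5898, -0.2632]), array([ 0.6049, -0.3245]), array([ 0.4227, -0.3669]), array([ 0.4078, -0.3061])]
[199 270  40  11 124] ((218.5, 275.0), (10.0, 39.0), 90.0) [array([0.3686, 0.2622]), array([0.3684, 0.1516]), array([0.3405, 0.1514]), array([0.3406, 0.2618])]
[[ 0.622 -0.014  0.133]
 [ 0.621 -0.017  0.137]
 [ 0.621 -0.019  0.134]
 [ 0.619 -0.014  0.136]
 [ 0.619 -0.017  0.136]
 [ 0.619 -0.019  0.136]
 [ 0.619 -0.022  0.135]
 [ 0.616 -0.014  0.134]
 [ 0.616 -0.017  0.137]
 [ 0.616 -0.019  0.137]
 [ 0.616 -0.022  0.
[... 485 characters left out ...]
 [ 0.604 -0.012  0.167]
 [ 0.604 -0.014  0.165]
 [ 0.606 -0.015  0.141]
 [ 0.606 -0.017  0.14 ]
 [ 0.606 -0.02   0.14 ]
 [ 0.606 -0.022  0.137]
 [ 0.604 -0.002  0.136]
 [ 0.603 -0.005  0.14 ]
 [ 0.601 -0.01   0.169]
 [ 0.601 -0.012  0.17 ]
 [ 0.601 -0.015  0.169]
 [ 0.601 -0.017  0.166]
 [ 0.603 -0.019  0.138]
 [ 0.603 -0.022  0.14 ]
 [ 0.603 -0.025  0.139]
 [ 0.601 -0.002  0.136]
 [ 0.601 -0.005  0.141]
 [ 0.599 -0.009  0.165]
 [ 0.599 -0.012  0.169]
 [ 0.599 -0.015  0.168]
 [ 0.599 -0.017  0.167]
 [ 0.6   -0.018  0.149]
 [ 0.601 -0.02   0.139]
 [ 0.601 -0.022  0.139]
 [ 0.601 -0.024  0.138]
 [ 0.599 -0.001  0.133]
 [ 0.598 -0.005  0.139]
 [ 0.599 -0.007  0.137]
 [ 0.596 -0.012  0.167]] 337
```

View pics/crop0.png

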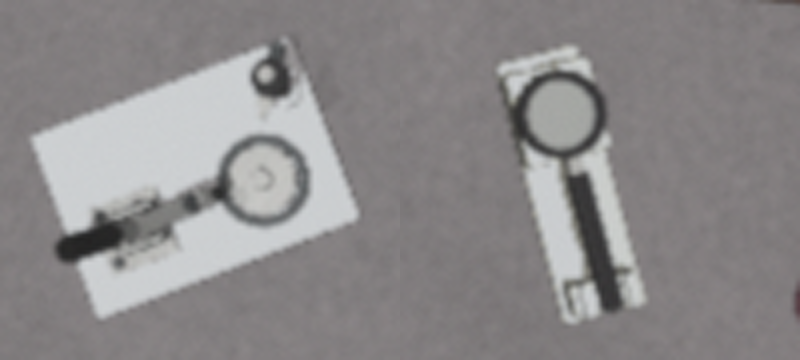

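Left crop: the fixture, with the nest ring at about (290,210), the handle tip at about (243,226) and the pillar at about (292,184). Right crop: loupe with ring (400,203) and handle end (413,251).

Candidates in the top view are pink (403,120), pink (471,251), brown (480,174) and the black one at (400,203). Only the black one has a clear lens and lies on a white stand, so that is the loupe.

```bash
python3 - <<'E'
from h import *
im,d,ci=load('top')
print('nest',ray(ci,290.8,209.7,.018),'handle tip',ray(ci,243.5,226,.12),'pillar',ray(ci,292.3,183.5,.165),'ring',ray(ci,400.3,203,.044),'hend',ray(ci,412.8,251,.04))
O=np.array([.5376,.0035]);a=np.radians(110.9);X=np.array([np.cos(a),np.sin(a)]);Y=np.array([-X[1],X[0]])
for n,p in dict(tip=(.125,0),pillar=(-.037,-.054)).items(): print(n,O+X*p[0]+Y*p[1])
P=cloud(d,ci);Q=P[175:235,262:318].reshape(-1,3);k=(Q[:,2]>.016)&(Q[:,2]<.022)
g=cv2.medianBlur(im[:,:,0],3)
S,ds,cs=load('scene')
print('scene proj nest,tip,pillar,ring',[np.round(proj(cs,x)) for x in ([*O,.036],[*(O+X*.125),.118],[*(O-X*.037-Y*.054),.167],[.5435,-.2932,.044])])
E
```

```text
nest [0.53764352 0.00192497 0.018     ] handle tip [0.49612946 0.11301619 0.12      ] pillar [ 0.60016608 -0.01499789  0.165     ] ring [ 0.55457139 -0.3006575   0.044     ] hend [ 0.42346422 -0.33354548  0.04      ]
tip [0.49300775 0.12027556]
pillar [ 0.60124635 -0.01180171]
scene proj nest,tip,pillar,ring [array([336., 198.]), array([373., 165.]), array([338., 193.]), array([239., 213.])]
```

Call:
drive_tool:
  rows:
    - [0.03,-0.034,0,0,0,3.3,1]
    - [0.03,-0.034,0,0,0,3.3,1]
    - [0.03,-0.034,0,0,0,3.3,1]
    - [0.03,-0.034,0,0,0,3.3,1]
    - [0.03,-0.034,0,0,0,3.3,1]
    - [0.03,-0.034,0,0,0,3.3,1]
    - [0.03,-0.034,0,0,0,3.3,1]
    - [0.03,-0.034,0,0,0,3.3,1]
    - [0.03,-0.034,0,0,0,3.3,1]
    - [0.03,-0.034,0,0,0,3.3,1]
    - [0.03,-0.034,0,0,0,3.5,1]
    - [0,0,0,0,0,0,1]
  squeeze: 40

```text
clock: 1.3
ee_pos: [0.4803, 0.1522, 0.2049]
orientation: [-1.016, -1.47, 1.472]
wrist_force: [0.3, 0.7, 0.2]
opening: 0.0015
```

Call:
drive_tool:
  rows:
    - [0.001,0.001,-0.03,0,0,0,1]
    - [0,0,-0.03,0,0,0,1]
    - [0,0,-0.03,0,0,0,1]
    - [0,0,-0.02,0,0,0,1]
    - [0,0,0,0,0,0,1]

```text
clock: 1.8
ee_pos: [0.4775, 0.1567, 0.093]
orientation: [-1.011, -1.468, 1.475]
wrist_force: [0.2, -1.2, 0.4]
opening: 0.0005
```

```bash
python3 - <<'E'
from h import *
im,d,ci=shot('wrist','w1.png'); s=manip.get_state(); print(s['ee_pos'],s['wrist_force'])
E
```

```text
[0.47844533 0.15686234 0.09486318] [-0.45655212 -0.40606635  1.06076687]
```

View pics/w1.png

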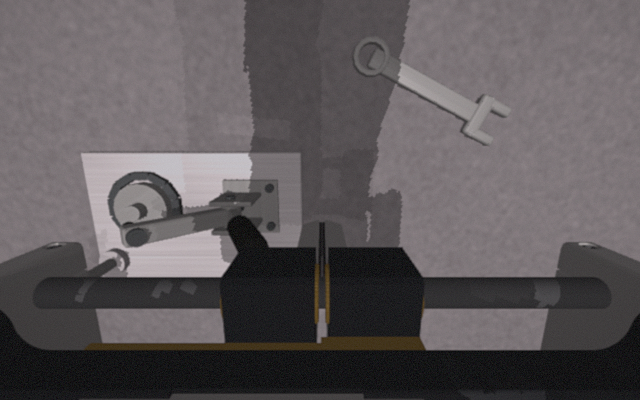

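The wrist picture shows the handle's end at about (245,230), just beside the left finger back (223–315), in line with it. The nest is at (145,200). Now I push.

Call:
drive_tool:
  rows:
    - [0.0018,-0.0047,0,0,0,0,1]
    - [0.0018,-0.0047,0,0,0,0,1]
    - [0.0018,-0.0047,0,0,0,0,1]
    - [0.0018,-0.0047,0,0,0,0,1]
    - [0.0018,-0.0047,0,0,0,0,1]
    - [0.0018,-0.0047,0,0,0,0,1]
    - [0.0018,-0.0047,0,0,0,0,1]
    - [0.0018,-0.0047,0,0,0,0,1]

```text
clock: 2.65
ee_pos: [0.4939, 0.1187, 0.0957]
orientation: [-1.015, -1.473, 1.472]
wrist_force: [-0.3, 2.3, 1.8]
opening: 0.0
```

Call:
drive_tool:
  rows:
    - [0.0018,-0.0047,0,0,0,0,1]
    - [0.0018,-0.0047,0,0,0,0,1]
    - [0.0018,-0.0047,0,0,0,0,1]
    - [0.0018,-0.0047,0,0,0,0,1]
    - [0.0018,-0.0047,0,0,0,0,1]
    - [0.0018,-0.0047,0,0,0,0,1]
    - [0,0,0,0,0,0,1]
    - [0,0,0,0,0,0,1]
    - [0,0,0,0,0,0,1]

```text
clock: 3.55
ee_pos: [0.5043, 0.091, 0.0954]
orientation: [-1.014, -1.472, 1.472]
wrist_force: [-0.5, 0.0, 0.2]
opening: 0.0003
```

```bash
python3 - <<'E'
from h import *
im,d,ci=shot('wrist','w2.png'); s=manip.get_state(); print(s['ee_pos'],s['wrist_force'])
E
```

```text
[0.50431775 0.09102061 0.09544388] [-0.07766144  0.02431207  0.72294727]
```

View pics/w2.png

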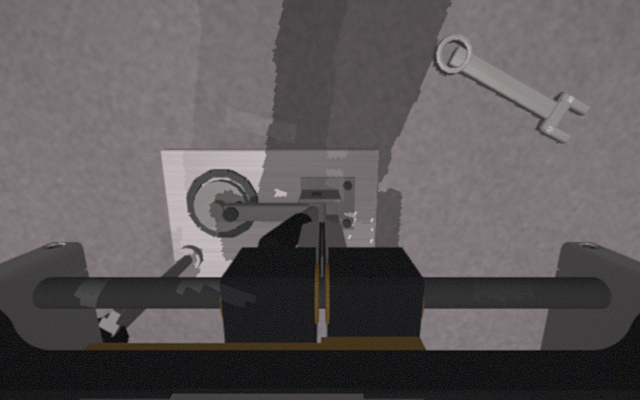

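The arm is level with the pad on the flange at (230,213), the handle leans toward the nest, and the contact force is about zero: clamp closed. Next I back off, rise and go to the loupe.

Call:
drive_tool:
  rows:
    - [-0.007,0.019,0,0,0,0,1]
    - [0,0,0.04,0,0,0,1]
    - [0,0,0.04,0,0,0,1]
    - [0,0,0.04,0,0,0,1]
    - [0,0,0.03,0,0,0,1]
    - [0,-0.03,0,0,0,0,0.6]
    - [0,-0.04,0,0,0,-1,0.6]
    - [0,-0.04,0,0,0,-1,0.6]
    - [0,-0.04,0,0,0,-1,0.4]
    - [0,-0.04,0,0,0,-1,0.4]
    - [0,-0.04,0,0,0,-1,0.4]
    - [0,-0.04,0,0,0,-1,0.4]

```text
clock: 4.8
ee_pos: [0.4971, -0.1616, 0.2456]
orientation: [-1.076, -1.398, 1.397]
wrist_force: [0.9, 0.4, 0.2]
opening: 0.0532
```

Call:
drive_tool:
  rows:
    - [-0.003,-0.04,0,0,0,-1,0.4]
    - [-0.003,-0.04,0,0,0,0,0.4]
    - [-0.003,-0.04,-0.01,0,0,0,0.4]
    - [-0.004,-0.039,-0.03,0,0,0,0.4]
    - [-0.002,0,-0.04,0,0,0,0.4]
    - [0,0,0,0,0,0,0.4]
    - [0,0,0,0,0,0,0.4]

```text
clock: 5.5
ee_pos: [0.4827, -0.3187, 0.1663]
orientation: [-1.084, -1.386, 1.385]
wrist_force: [0.9, -0.6, 0.8]
opening: 0.0566
```

```bash
python3 - <<'E'
from h import *
im,d,ci=shot('wrist','w3.png'); s=manip.get_state(); print(s['ee_pos'],s['orientation'],s['opening'])
P=cloud(d,ci)
k=(P[...,2]>.038)&(P[...,2]<.052)&(im.max(-1)<90)&(d>0)&(abs(P[...,0]-.5)<.15)&(abs(P[...,1]+.31)<.08)
Q=P[k]; print(len(Q),Q.min(0),Q.max(0))
cv2.imwrite('pics/m3.png',k.astype(np.uint8)*255)
E
```

```text
[ 0.48324234 -0.31890325  0.1675158 ] [-1.08654549 -1.38644937  1.38631438] 0.05629786611754902
1823 [ 0.42088974 -0.34004812  0.03812974] [ 0.58186961 -0.27026211  0.04595259]
```

View pics/w3.png

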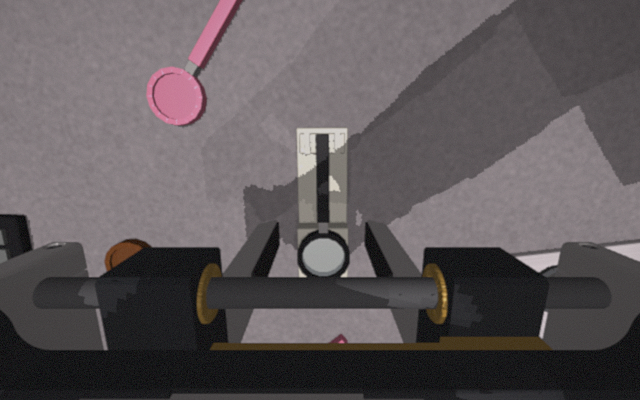

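The black loupe's ring is at (324,257) and its handle runs up the picture at column 322 to (322,135), parallel to the fingers' mid plane. I measure it from this view.

```bash
python3 - <<'E'
from h import *
from scipy.spatial.transform import Rotation as Ro
im,d,ci=load('wrist');P=cloud(d,ci)
k=(P[...,2]>.038)&(P[...,2]<.052)&(im.max(-1)<90)&(d>0)&(abs(P[...,0]-.5)<.15)&(abs(P[...,1]+.31)<.08)
v,u=np.nonzero(k)
h=k.copy();h[222:]=0;h[:,:300]=0;h[:,345:]=0
Q=P[h];c=Q.mean(0);w=np.linalg.svd((Q-c)[:,:2],full_matrices=0)[2][0];w*=np.sign(w[0])
print('handle',c,np.degrees(np.arctan2(w[1],w[0])),'ext',((Q-c)[:,:2]@w).min(),((Q-c)[:,:2]@w).max(), 'z med',np.median(Q[:,2]))
r=k.copy();r[:228]=0;r[:,:290]=0;r[:,360:]=0
cn,_=cv2.findContours(r.astype(np.uint8),0,1);cn=max(cn,key=len);(a,b),rad=cv2.minEnclosingCircle(cn)
L=ray(ci,a,b,.044);print('ring',a,b,rad,L, 'dia',2*rad*np.median(d[r])/ci['fx'])
st=manip.get_state();R=Ro.from_rotvec(st['orientation']).as_matrix();print('jaw ang',np.degrees(np.arctan2(R[1,0],R[0,0])),R[:,1].round(4))
e=c[:2]+w*((L[:2]-c[:2])@w); print('lens on axis',e,'grip',e-.075*w,'tcp',st['ee_pos'])
E
```

```text
handle [ 0.46654382 -0.32338013  0.04367548] 14.235055640390364 ext -0.0458421876251755 0.04818698982501084 z med 0.043665862242357606
ring 323.0 257.0 26.683427810668945 [ 0.55419654 -0.30087661  0.044     ] dia 0.06047018887873751
jaw ang 103.92177987900783 [ 0.0017 -0.0012 -1.    ]
lens on axis [ 0.55426016 -0.30112737] grip [ 0.48156302 -0.3195699 ] tcp [ 0.48324234 -0.31890325  0.1675158 ]
```

Call:
drive_tool:
  rows:
    - [-0.0015,-0.0005,-0.03,0,0,0,0.4]
    - [0,0,-0.03,0,0,0,0.4]
    - [0,0,-0.03,0,0,0,0.4]
    - [0,0,-0.03,0,0,0,0.4]
    - [0,0,-0.02,0,0,0,0.4]
    - [0,0,-0.008,0,0,0,0.4]
    - [0,0,0,0,0,0,0.4]
    - [0,0,0,0,0,0,0.4]
  squeeze: 40

```text
clock: 6.35
ee_pos: [0.4819, -0.32, 0.0194]
orientation: [-1.087, -1.386, 1.386]
wrist_force: [-0.1, -0.6, 0.0]
opening: 0.0564
```

Call:
drive_tool:
  rows:
    - [0,0,0,0,0,0,1]
    - [0,0,0,0,0,0,1]
    - [0,0,0,0,0,0,1]
    - [0,0,0,0,0,0,1]
    - [0,0,0,0,0,0,1]
    - [0,0,0,0,0,0,1]

```text
clock: 6.95
ee_pos: [0.4809, -0.3196, 0.0175]
orientation: [-1.085, -1.385, 1.385]
wrist_force: [-0.4, -0.3, 2.1]
opening: 0.0135
```

Call:
drive_tool:
  rows:
    - [0,0,0.01,0,0,0,1]
    - [0,0,0.02,0,0,0,1]
    - [0,0,0.03,0,0,0,1]
    - [0,0,0.03,0,0,0,1]
    - [0,0,0.03,0,0,0,1]
    - [0,0,0.03,0,0,0,1]
    - [0,0,0.03,0,0,0,1]
    - [-0.01,0.02,0,0,0,1,1]
    - [-0.02,0.03,0,0,0,1,1]
    - [-0.02,0.03,0,0,0,1,1]
    - [-0.02,0.03,0,0,0,1,1]
    - [-0.02,0.03,0,0,0,1,1]

```text
clock: 8.15
ee_pos: [0.3898, -0.1785, 0.1979]
orientation: [-1.035, -1.448, 1.448]
wrist_force: [0.3, 0.3, -0.6]
opening: 0.0136
```

Call:
drive_tool:
  rows:
    - [0,0.03,0,0,0,1,1]
    - [0,0.03,0,0,0,0.7,1]
    - [0,0.03,0,0,0,0,1]
    - [0,0.03,0,0,0,0,1]
    - [0,0.015,0,0,0,0,1]
    - [0,0.005,0,0,0,0,1]
    - [0,0,0,0,0,0,1]
    - [0,0,0,0,0,0,1]

```text
clock: 8.95
ee_pos: [0.3909, -0.0402, 0.1976]
orientation: [-1.018, -1.468, 1.468]
wrist_force: [-0.5, 0.3, -0.8]
opening: 0.014
```

```bash
python3 - <<'E'
from h import *
im,d,ci=shot('wrist','w4.png'); s=manip.get_state(); print(s['ee_pos'],s['orientation'],s['opening'],s['wrist_force'])
print('cam',-np.array(ci['R']).T@ci['t'])
shot('top','top4.png');shot('scene','scene4.png')
E
```

```text
[ 0.39089613 -0.04032654  0.19753543] [-1.01802224 -1.4679022   1.46805702] 0.013649301688058531 [ 0.19970876  0.258432   -0.08361266]
cam [ 0.32987343 -0.06395259  0.37650284]
```

View pics/w4.png

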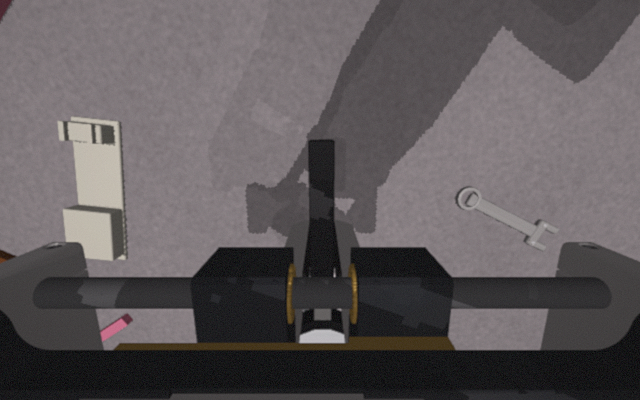

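The wrist camera looks backwards, towards the robot, so I carry the loupe past and above the fixture to look at it from close by. That also gives the pointer height.

Call:
drive_tool:
  rows:
    - [0,0,0.03,0,0,0,1]
    - [0.01,0,0.03,0,0,0,1]
    - [0.03,0.01,0.01,0,0,0,1]
    - [0.03,0.01,0,0,0,0,1]
    - [0.03,0.01,0,0,0,0,1]
    - [0.03,0.01,0,0,0,0,1]
    - [0.03,0.01,0,0,0,0,1]
    - [0.03,0.01,0,0,0,0,1]
    - [0.03,0.01,0,0,0,0,1]
    - [0.03,0.01,0,0,0,0,1]
    - [0.01,0.006,0,0,0,0,1]
    - [0,0,0,0,0,0,1]

```text
clock: 10.3
ee_pos: [0.6516, 0.0463, 0.266]
orientation: [-1.016, -1.467, 1.469]
wrist_force: [0.2, 0.4, -1.5]
opening: 0.0135
```

Call:
drive_tool:
  rows:
    - [0,0,0,0,0,0,1]
    - [0,0,0,0,0,0,1]

```text
clock: 10.5
ee_pos: [0.6504, 0.0457, 0.2678]
orientation: [-1.018, -1.468, 1.468]
wrist_force: [0.4, 0.0, -0.9]
opening: 0.0134
```

```bash
python3 - <<'E'
from h import *
im,d,ci=shot('wrist','w5.png'); s=manip.get_state(); print(s['ee_pos'],s['orientation'],s['opening'])
print('cam',-np.array(ci['R']).T@ci['t'],ci['fx'])
E
```

```text
[0.65042634 0.04576892 0.26794126] [-1.0182826  -1.46839873  1.46799167] 0.013836606477722115
cam [0.58934249 0.02197693 0.44663347] 286.20422808955647
```

View pics/w5.png

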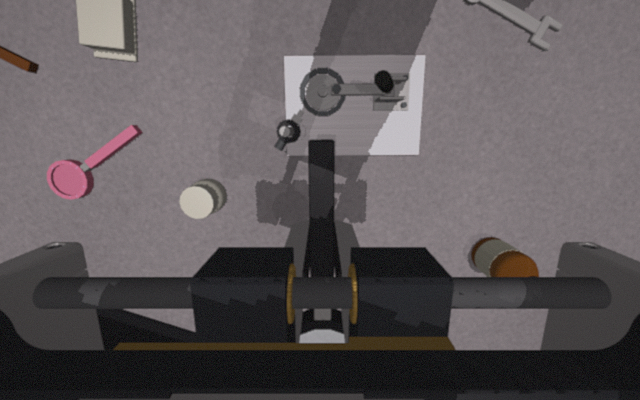

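The nest and boss are at (322,92), the pad is on the flange at (336,90), and the collar and pillar are at (287,130) with the pointer towards the nest near (300,118). The loupe handle is seen at the bottom middle.

```bash
python3 - <<'E'
from h import *
im,d,ci=load('wrist');P=cloud(d,ci)
s=P[105:150,270:315]
print('coll z>.09:')
for v in range(108,148):
    L=[(u,int(1000*P[v,u,2])) for u in range(272,312) if P[v,u,2]>.06]
    if L: print(v,L[0][0],[z for _,z in L])
# boss
b=(P[...,2]>.032)&(P[...,2]<.041);b[:80]=0;b[104:]=0;b[:,:308]=0;b[:,334:]=0
v,u=np.nonzero(b);print('boss px',u.mean(),v.mean(),u.min(),u.max(),v.min(),v.max(),P[b].mean(0))
# loupe handle top
h=P[145:235,313:330].reshape(-1,3);h=h[h[:,2]>.2];A=np.c_[h[:,:2]-h[:,:2].mean(0),np.ones(len(h))];c=np.linalg.lstsq(A,h[:,2],rcond=None)[0]
w=np.array([.934,.357]);print('handle',h.mean(0),'slope along',c[:2]@w,'across',c[0]*-.357+c[1]*.934)
cv2.imwrite('pics/crop5.png',cv2.resize(im[75:160,265:365],(800,680)[:2],interpolation=cv2.INTER_CUBIC)[:600,:,::-1])
E
```

```text
coll z>.09:
110 299 [133, 131, 132]
111 298 [131, 133, 132, 134, 133]
112 284 [446, 131, 133, 132, 133, 133, 132]
113 297 [132, 132, 133, 132, 132, 133]
114 294 [132, 131, 132, 133, 132, 135, 132, 132]
115 293 [133, 133, 131, 133, 131, 134, 133, 132, 132]
116 292 [133, 133, 134, 132, 133, 134, 133, 132, 133]
117 292 [132, 132, 132, 132, 132, 133, 132, 132, 131]
118 291 [446, 132, 131, 133, 134, 134, 132, 132, 132, 132]
119 288 [138, 135, 133, 133, 132, 131, 132, 133, 134, 134, 132, 132, 132]
120 283 [138, 138, 137, 137, 139, 137, 138, 138, 137, 133, 132, 132, 133, 133, 131, 133, 131, 131, 131]
121 282 [138, 137, 137, 137, 137, 137, 137, 136, 138, 137, 137, 138, 131, 132, 133, 133, 132, 132, 133]
122 280 [138, 137, 138, 138, 137, 138, 137, 138, 137, 137, 138, 138, 137, 137, 137, 133, 132, 131, 131, 133]
123 279 [137, 137, 138, 136, 137, 139, 136, 137, 138, 136, 138, 137, 137, 136, 137, 138, 137, 137, 133, 132, 131]
124 279 [138, 137, 136, 138, 137, 137, 136, 137, 137, 138, 138, 136, 137, 138, 137, 137, 138, 136, 136, 133]
125 278 [137, 137, 138, 138, 137, 137, 138, 137, 138, 137, 138,
[... 1961 characters left out ...]
5, 134, 135, 135, 136, 136, 134, 138, 137, 133, 137, 138, 138, 136, 138, 138, 446, 292, 292, 294, 294]
143 276 [133, 134, 135, 135, 135, 135, 135, 134, 134, 133, 132, 137, 293, 293, 294, 293]
144 275 [133, 135, 136, 135, 135, 135, 136, 134, 135, 134, 134, 295, 294, 295, 294]
145 275 [133, 135, 134, 136, 134, 134, 135, 134, 134, 132, 130, 293, 294, 294, 293]
146 274 [133, 133, 135, 136, 135, 137, 135, 134, 134, 134, 132, 294, 293, 293, 295]
147 275 [135, 134, 135, 136, 134, 135, 134, 134, 132, 293, 293, 293, 293]
boss px 322.5 90.92222222222222 318 333 86 96 [0.53937726 0.00397807 0.03566043]
handle [0.61859304 0.03228251 0.2948626 ] slope along -0.13094300062469566 across 0.06839304971038696
```

View pics/crop5.png

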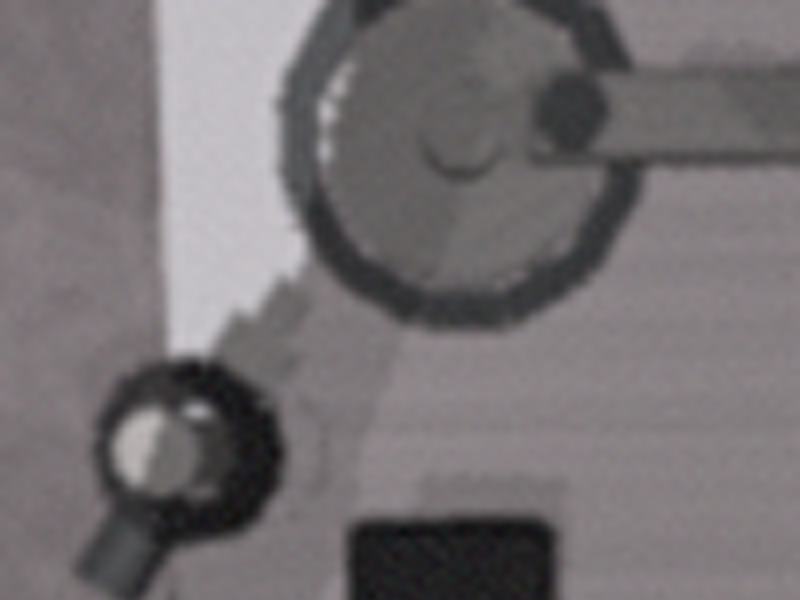

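```bash
python3 - <<'E'
from h import *
im,d,ci=load('wrist');P=cloud(d,ci)
print('boss ray',ray(ci,322.4,92.0,.036))
b=(P[...,2]>.033)&(P[...,2]<.039);b[:80]=0;b[104:]=0;b[:,:312]=0;b[:,328:]=0
v,u=np.nonzero(b);print('boss',u.min(),u.max(),v.min(),v.max(),P[b][:,:2].mean(0),(P[b].max(0)+P[b].min(0))/2)
f=(P[...,2]>.02)&(P[...,2]<.028);f[:68]=0;f[118:]=0;f[:,:295]=0;f[:,350:]=0
(a,bb),r=cv2.minEnclosingCircle(np.argwhere(f)[:,::-1].astype(np.float32));print('flange',a,bb,r,ray(ci,a,bb,.024))
for v in range(142,240,8):
    z=P[v,314:330,2];x=P[v,321];print(v,np.median(z).round(4),x.round(4),np.polyfit(P[v,312:331,:][:,:2]@np.array([-.357,.934]),P[v,312:331,2],1)[0].round(3))
E
```

```text
boss ray [0.54074966 0.00434894 0.036     ]
boss 318 327 86 96 [0.53936179 0.00364604] [0.53944464 0.0035415  0.03596419]
flange 322.30950927734375 91.73809814453125 17.887914657592773 [0.53905038 0.00359481 0.024     ]
142 0.2941 [0.5947 0.0234 0.2932] -0.014
150 0.2939 [0.5986 0.0248 0.2936] -0.023
158 0.2939 [0.6026 0.0263 0.293 ] -0.016
166 0.2942 [0.6065 0.0278 0.2941] 0.485
174 0.2939 [0.6106 0.0293 0.2932] 0.922
182 0.2939 [0.6146 0.0308 0.2942] -0.02
190 0.2943 [0.6187 0.0323 0.2944] 0.025
198 0.2942 [0.6227 0.0338 0.2952] -0.006
206 0.2938 [0.6275 0.0356 0.2925] -0.013
214 0.2939 [0.6317 0.0372 0.293 ] 0.04
222 0.2939 [0.6364 0.0389 0.2922] -0.027
230 0.2939 [0.6397 0.0401 0.2957] -0.037
238 0.294 [0.6448 0.042  0.2938] -0.049
```

Everything checks: the loupe is level in the grip, the pointer's mid-height is about 0.131, and the boss is at about (0.539, 0.0035). I go back above it and lower.

Call:
drive_tool:
  rows:
    - [-0.018,-0.007,0,0,0,0,1]
    - [-0.028,-0.0107,0,0,0,0,1]
    - [-0.028,-0.0107,0,0,0,0,1]
    - [-0.028,-0.0107,0,0,0,0,1]
    - [-0.028,-0.0107,0,0,0,0,1]
    - [-0.028,-0.0107,0,0,0,0,1]
    - [-0.018,-0.007,-0.01,0,0,0,1]
    - [-0.0067,-0.002,-0.03,0,0,0,1]
    - [0,0,-0.03,0,0,0,1]
    - [0,0,-0.03,0,0,0,1]
    - [0,0,-0.02,0,0,0,1]
    - [0,0,0,0,0,0,1]

```text
clock: 11.75
ee_pos: [0.4667, -0.0232, 0.1457]
orientation: [-1.015, -1.466, 1.469]
wrist_force: [1.3, -0.2, -0.5]
opening: 0.0137
```

Call:
drive_tool:
  rows:
    - [0,0,0,0,0,0,1]
    - [0,0,0,0,0,0,1]

```text
clock: 11.95
ee_pos: [0.4687, -0.0233, 0.149]
orientation: [-1.02, -1.47, 1.468]
wrist_force: [0.1, 0.0, -0.9]
opening: 0.0139
```

```bash
python3 - <<'E'
from h import *
s=manip.get_state(); print(s['ee_pos'],s['orientation'],s['opening'])
im,d,ci=shot('top','top6.png');P=cloud(d,ci);shot('scene','scene6.png');sc=load('scene')
zt=s['ee_pos'][2]+.0193+.007
k=(abs(P[...,2]-zt)<.012)&(d>0)&(im.max(-1)<110)
k[:,:270]=0;k[:,325:]=0;k[:180]=0;k[240:]=0
print(zt,k.sum(),P[k].mean(0),P[k].min(0),P[k].max(0))
a=cv2.resize(im[170:250,250:340],(400,356),interpolation=cv2.INTER_CUBIC);b=cv2.resize(sc[0][150:240,290:390],(400,360),interpolation=cv2.INTER_CUBIC)[:356]
cv2.imwrite('pics/crop6.png',np.hstack([a,b])[:,:,::-1])
E
```

```text
[ 0.46872602 -0.02330098  0.14896276] [-1.01975971 -1.46993847  1.46798199] 0.013898286310619252
0.17526275794635254 198 [ 0.53469472 -0.00111444  0.17538987] [ 0.50013445 -0.02722799  0.16676962] [0.569409   0.03051193 0.18009729]
```

View pics/crop6.png

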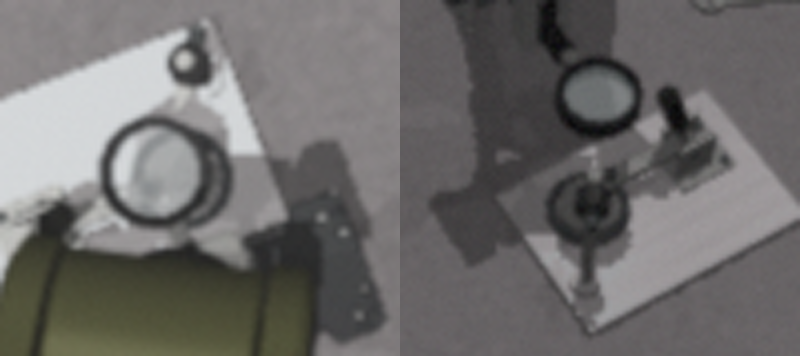

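The left crop (top) shows the lens ring at about (156,172) and the shaded nest behind it at right. The right crop (scene) shows the ring floating clear of the pointer and clamp, and the clamp still closed. I check the centring numerically.

```bash
python3 - <<'E'
from h import *
zt=.1753
for n,(u0,u1,v0,v1) in dict(top=(265,325,185,235),scene=(325,355,160,190)).items():
    im,d,ci=load(n);P=cloud(d,ci)
    k=(P[...,2]>.15)&(P[...,2]<.195)&(d>0)
    k2=np.zeros_like(k);k2[v0:v1,u0:u1]=k[v0:v1,u0:u1]
    Q=P[k2]; L=np.array([.540,.004])
    q=Q[np.linalg.norm(Q[:,:2]-L,axis=1)<.04]
    r=np.linalg.norm(Q[:,:2]-L,axis=1)
    # outer boundary circle fit away from the neck (robot side) and pillar
    c=np.array([.540,.004])
    for _ in range(10):
        e=Q[:,:2]-c; r=np.linalg.norm(e,axis=1); front=(e@[.934,.357]>-.012)&(r<.036)
        cn=Q[front]; ang=np.arctan2(*(cn[:,:2]-c).T[::-1]); b=(ang*12/np.pi).astype(int)
        E=np.array([cn[b==i][np.argmax(r[front][b==i])][:2] for i in np.unique(b)])
        A=np.c_[2*E,np.ones(len(E))];s=np.linalg.lstsq(A,(E**2).sum(1),rcond=None)[0];c=s[:2]
    print(n,len(Q),'centre',c,'rad',np.sqrt(s[2]+c@c),'z',np.median(Q[:,2]))
im,d,ci=load('top');print('top ray',ray(ci,285.0,208.6,.175))
A=np.array(ci['R']);print('nest ring by same cam',ray(ci,290.8,209.7,.018))
E
```

```text
top 535 centre [0.549481   0.00570826] rad 0.021829533045098187 z 0.17291555143748363
scene 410 centre [0.55275507 0.0074387 ] rad 0.022053070449204782 z 0.17163720340133076
top ray [0.53932519 0.00164493 0.175     ]
nest ring by same cam [0.53764352 0.00192497 0.018     ]
```

The three-point-cloud circle fit is unusable: radius 22 instead of 30 mm, because the lens points get mixed in. The ray estimate agrees with the plan to about 1.5 mm. I lower to the focal height and check with rays.

Call:
drive_tool:
  rows:
    - [-0.001,0,-0.015,0,0,0,1]
    - [0,0,-0.012,0,0,0,1]
    - [0,0,-0.007,0,0,0,1]
    - [0,0,-0.003,0,0,0,1]
    - [0,0,0,0,0,0,1]
    - [0,0,0,0,0,0,1]
    - [0,0,0,0,0,0,1]
    - [0,0,0,0,0,0,1]

```text
clock: 12.85
ee_pos: [0.4673, -0.0231, 0.1107]
orientation: [-1.018, -1.469, 1.468]
wrist_force: [0.4, -0.2, -0.9]
opening: 0.0138
```

```bash
python3 - <<'E'
from h import *
s=manip.get_state(); print(s['ee_pos'],s['opening'],s['wrist_force'])
a=shot('top');b=shot('scene');w=shot('wrist')
P=cloud(w[1],w[2]);R=[P[v,321,2].round(4) for v in range(145,240,12)];print('handle z',R)
t=cv2.resize(a[0][185:235,260:320],(480,400),interpolation=cv2.INTER_CUBIC);c=cv2.resize(b[0][155:215,315:355],(270,400),interpolation=cv2.INTER_CUBIC)
cv2.imwrite('pics/crop7.png',np.hstack([t,c])[:,:,::-1])
E
```

```text
[ 0.4673292  -0.02314834  0.11074634] 0.01375375882152032 [ 0.39056295 -0.18852381 -0.92922822]
handle z [np.float64(0.137), np.float64(0.1364), np.float64(0.1377), np.float64(0.1369), np.float64(0.137), np.float64(0.1375), np.float64(0.1361), np.float64(0.1376)]
```

View pics/crop7.png

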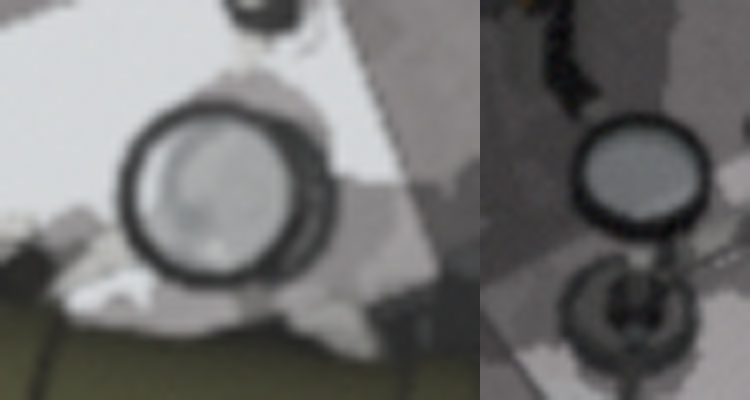

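```bash
python3 - <<'E'
from h import *
for n,p,q in(('top',(285.9,208.7),(290.8,209.7)),('scene',(338.6,181.1),None)):
    im,d,ci=load(n);print(n,'lens',ray(ci,*p,.134 if n=='top' else .131),'nest',ray(ci,*q,.018) if q else proj(ci,[.5390,.0035,.036]))
im,d,ci=load('scene');print('expected lens px',proj(ci,[.539,.0035,.131]))
E
```

```text
top lens [0.53945386 0.00374035 0.134     ] nest [0.53764352 0.00192497 0.018     ]
scene lens [0.53963724 0.00571687 0.131     ] nest (np.float64(336.28369963633037), np.float64(198.4330858190567))
expected lens px (np.float64(337.7963675796247), np.float64(181.02961663723488))
```

All estimates lie within 2 mm of centre, so I make one small compromise correction, let it settle and hand in.

Call:
drive_tool:
  rows:
    - [-0.0005,-0.001,0.0005,0,0,0,1]
    - [0,0,0,0,0,0,1]
    - [0,0,0,0,0,0,1]
    - [0,0,0,0,0,0,1]
    - [0,0,0,0,0,0,1]
    - [0,0,0,0,0,0,1]
    - [0,0,0,0,0,0,1]
    - [0,0,0,0,0,0,1]

```text
clock: 13.8
ee_pos: [0.4667, -0.0241, 0.1109]
orientation: [-1.017, -1.469, 1.469]
wrist_force: [-0.4, 0.3, -0.8]
opening: 0.0137
```

```bash
python3 - <<'E'
from bench import manip
s=manip.get_state();print(s['ee_pos'],abs(s['dq']).max(),s['opening'],s['wrist_force']);print(manip.close_job())
E
```

```text
[ 0.46667862 -0.0241409   0.11093356] 0.0016533810082545286 0.013736883447984223 [-0.39797058  0.25856894 -0.80699231]
the job is handed in; nothing more can be done
None
```

I pushed the clamp handle over centre and the clamp snapped shut. I then took the black loupe by its handle and handed the job in at 13.8 s, holding it level over the boss.

- **Clamp:** the close view afterwards showed the arm level, the pad on the flange and the handle leaning over to the nest. The contact force was about zero. It still looked closed in the last pictures before I lowered the loupe the final 40 mm.
- **Height:** by the wrist camera, the mid-height of the loupe handle was 0.130 m, against 0.1303 m for the pointer tip. After that I raised it about 0.5 mm.
- **Centring:** the lens was within about 2 mm of the boss by the arm's pose and the top camera. The views disagree by 1–2 mm; the scene camera put it about 2 mm off in y, so I ended on a compromise shift.
- **Level, at rest and clear:** the handle read level within the depth noise (about 1 mm) along its length. The joints were still, the grip held at 13.7 mm, and the wrist force was about 1 N. The pictures showed the ring clear of the pointer and clamp.
- **Failed check:** a circle fit to the ring's depth points came out wrong (radius 22 mm instead of 30), so I discarded it and used the camera rays instead.
- **Not checked:** I did not measure the bottle, jar, wrench and pointer again at the end. My moves kept clear of them and no unexpected force showed.

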